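# Open a stuck lug-cap jar at the dental bench

## Task

Open the amber jar that sits in the bench holder: break its stuck cap loose with a short hard anticlockwise twist, spin it on gently until its lugs come free, and lift it off without tugging or pushing the jar out of place in the holder. Lay the cap gently, top side up, wholly on the round cork mat and leave it there; leave the other things on the bench alone.

Things in the scene. Friction and masses are not known exactly. Their poses are not given: they have to be found in the camera images.
- cap: White ribbed cap, a cylinder 55 mm across, 36 mm tall, 60 g, hollow below (walls 3 mm, inside 32 mm deep). Origin: centre of its lower rim; z up out of its top. Starts shut on the jar, its top 131 mm above the bench. Two lugs in its skirt, at its +x and -x, sit under a flange on the jar's neck with 2 mm up-down play. Opens anticlockwise seen from above (yaw grows); clockwise meets a stop.
- cap_top (a point): Centre of the cap's top, 36 mm above its origin. The cap is stuck: the first part of its turn takes up to about 1 N m (grip it with some 50 N or more, a weaker grip may slip); it is loose before 0.6 rad from shut, and from there turns with almost no torque.
- holder: Square holder fixed to the bench: grey base 120 x 120 x 12 mm, aluminium rubber-lined socket 92 mm square up to 53 mm high. In it the amber jar, 65 mm across, shoulder 72 to 80 mm high, neck 35 mm across, bare for 15 mm under the cap. Jar and cap are on its vertical axis. Origin: centre of its underside; z up. Shut, the cap's x axis lies along the holder's x axis.
- mouth (a point): Centre of the jar's mouth, under the cap, fixed to the holder: 127 mm above the bench. The flange has two notches, out of sight, at a different angle on each jar: the cap's lugs meet them somewhere from 1.0 to 2.2 rad of turn from shut. There the cap lifts straight off, within about 0.1 rad either way; elsewhere the flange holds it down. At about 2.7 rad the lugs meet a stop.
- jar (a joint): How far the jar has been pulled up from its seat in the rubber of the holder (m; up positive, down negative, 0 home). The rubber gives 1 mm for each 3 N of vertical pull or push, and springs back; past 6 mm (18 N) either way the jar has been tugged or pushed out of place.
- mat: Round cork mat, 94 mm across, 6 mm thick, fixed to the bench; origin at the centre of its underside. The cap must lie wholly on it.
- model_a: Bystander: plaster dental model, about 52 x 60 x 33 mm, origin under its middle.
- model_b: Bystander: plaster dental model, about 52 x 60 x 27 mm, origin under its middle.
- spare_jar: Bystander: spare amber jar with white lid, 60 mm across, 85 mm tall, standing free; origin under its centre.
- bowl: Bystander: green mixing bowl, 110 mm across, 60 mm tall; origin under its centre.
- spatula: Bystander: plaster spatula 170 mm long lying on the bench, origin under its middle.
- articulator: Bystander: red articulator with plaster casts, 70 x 85 x 114 mm, origin under its middle.
Not all that is in view belongs to the job. Of the things that look like the mat, the larger one is meant. Leave any yellow look-alike of the holder alone.

How it is judged:
On the way, in this order (a step that is already met when the one before it is completed fails the run):
1. the cap is broken loose: turned at least 0.6 rad from shut while still down on the jar (angle between the x axis of cap and the x axis of holder, either way round above 0.6 rad and z of cap in the frame of holder below 0.105 m), for 0.1 s.
2. the cap is lifted clear of the jar, upright, with the jar left home in its holder (z of cap in the frame of holder above 0.135 m and angle between cap's own z axis and vertical below 0.35 rad and value of joint jar between -0.002 and 0.002 m), for 0.1 s.
At the end, for the whole second after the job is handed in: The cap lies still and released, top side up (within 0.1 rad), flat on the cork mat and wholly on it (centres within 20 mm), and the jar is home in its holder (within 2 mm) (horizontal distance between cap and mat below 0.02 m and height (world z) of cap between 0.003 and 0.01 m and angle between cap's own z axis and vertical below 0.1 rad and linear speed of cap below 0.02 m/s and contact force between the fingers and cap below 0.1 N and value of joint jar between -0.002 and 0.002 m); the robot touches nothing.
It fails at once if the jar is pulled up out of its seat by more than 6 mm (18 N) (value of joint jar above 0.006 m).
It fails at once if the jar is pushed down by more than 6 mm (18 N) (value of joint jar below -0.006 m).
It fails at once if the fingers strike the jar or holder (more than 15 N) (contact force between the fingers and holder above 15 N).
It fails at once if the cap is dropped (moving faster than 0.5 m/s while not held) (linear speed of cap above 0.5 m/s and contact force between the fingers and cap below 0.1 N).
It fails at once if a bystander is moved by more than 30 mm (distance of any of model_a, model_b, spare_jar, bowl, spatula, articulator from where it was at the start of the episode above 0.03 m).
It also fails if it takes over 64 s, if anything falls off the work surface, if the arm or the gripper's body presses on something with over 40 N, if the wrist force passes 120 N, or if a joint passes its speed limit or range.

## Robot

A 6-joint arm with a two-finger parallel gripper is mounted at the origin on the work surface. World frame = base frame: x ahead of the robot, y to its left, z up, the work surface at z = 0. Lengths are in m, angles in rad, forces in N, time in s.
With the tool pointing down it reaches from about 0.25 to 0.775 m from the base axis. Payload 8.9 kg.
Tool frame: the origin (TCP) lies at the very end of the fingers, on their centre line; the grasp point (between the pads) lies 19 mm behind it; z points along the fingers, y is the line along which they close (so a half turn about z gives the same grasp; the last joint's range is limited). The gripper opens to 85 mm and grips with 20 to 120 N. Pads are 22 mm wide; open, the fingers measure 114 mm over their backs; the gripper's body (76 mm by 85 mm) begins 54 mm behind the grasp point. The pads swing forward as they close: fully open they stand 13 mm farther back than shut.
Start: joints at [-1.325, 0.291, -0.153, 1.127, 0, 1.431], TCP at [0.197, -0.487, 0.231] pointing down, gripper open.
Joint ranges: [-2.52, 2.52], [-0.91, 1.74], [-1.3, 1.37], [-1.96, 2.02], [-1.52, 1.47], [-3.14, 3.14]. Speed limits (rad/s): [2.22, 2.22, 2.79, 3.14, 3.14, 3.14].

## Interface

Orientations are given as a unit quaternion [x, y, z, w].
In Python, from bench import sensors, cams, bot, look_for, cut_out, mark_of gives the robot as it stands.
- The arm moves only by the tool drive_tool, never from a script. Its argument "motion" is a list of rows, each an object with "xyz": the shift along the tool's x, y, z in mm, a list of three; "rotation": the turn, a rotation vector about the tool's x, y, z in degrees, a list of three; "claw": the opening, from 0 (shut) to 1 (fully open). A call has 1 to 12 rows; each row shifts and turns the commanded pose from where the row before left it, along the tool's axes as they then stand; what a row does not reach is not made up. A row lasts 1/12 s, in which the tool goes at most 41.7 mm and 7.16 degrees, less where a joint would pass 70% of its speed; a pose out of reach is approached as far as the arm can. A call with a gripper value outside its range is refused whole. The fingers move at their own pace and stop on an object; the grip force is fixed at half the most. Time passes only in rows, so rows that do not move let the fingers close. It gives the time, the measured TCP pose, the force, the opening and the grip force at its end, in the units of the state.
- sensors.get_obs(): the state, without advancing time (a new reading comes with each control period).
- cams.grab_frame(name): name is "side" or "top"; returns the picture (400x640x3 uint8, red, green, blue); there is no depth.
- cams.calibration(name): a dict with "fx", "fy", "cx", "cy" (pixels), "k1" (the pictures are not rectified: a ray, as slopes to the right and down, at radius r is drawn at 1 + k1 r^2 times it, then the intrinsics apply), "R" (3x3) and "t" (3): a world point X has camera coordinates R X + t. Camera axes: x right, y down, z forward; pixel columns grow to the right and rows downward; lengths in m; the calibration is good to about 2 mm. A picture is of the moment at which its call begins. calibration takes no time and is no camera call.
- bot.hand_in(): hands the job in; it is judged then, once.
Trained networks look in the newest picture that a camera, given by its name, has taken for a name from the list of things; names that differ only in an ending like _2 or _b are one class to them, and where a whole thing is asked for, a point or a joint stands for the part that bears it (a point fixed in the world has none). Each returns a list of dicts, best first, with "confidence" (0 to 1); they miss things now and then, are a little off and sometimes report something else, mostly with a low value. They report only what shows in the picture. A call takes as long as a camera call. They do not tell look-alikes from the thing itself.
- look_for(camera, query): "position" ([column, row] in pixels, amid what is visible of it).
- cut_out(camera, query): "mask" (400x640 bool, what is visible of it) and "position" ([column, row] in pixels, amid what is visible of it).
- mark_of(camera, query): "position" ([column, row] in pixels: a listed point, or the origin of a listed thing).
The state is a dict: "time": time; "qpos": joint angles; "dq": joint speeds; "effort": joint torques, N m; "tool_pos": TCP position; "ee_rot": TCP orientation; "ft_force": force on the tool from outside, world axes, zero at the start; "wrist_torque": the same for the moment, N m; "grip_width": finger opening in m; "finger_force": force on a finger pad.
Only numpy, scipy, OpenCV 4.12 (cv2) and the standard library are available. Lean on these libraries where they do the work, as an engineer would, in place of code of your own. Each camera call takes 0.05 s, during which the arm holds its last target. There are 200 camera calls.

## Working session

There is one attempt and no reset: what is moved stays moved. The work goes in short steps, Python scripts to look and compute and a tool call to move; the robot and the scene stay as the last step left them, time stands still between calls to the robot, and variables do not carry over. Pictures are saved under pics/ and viewed, at most 10 in all, crops included, and the job is handed in when it is done.

Besides the shell and the picture viewer there is one more tool, called after "Call:" by a JSON object that holds its "name" and its "arguments", one argument or row to a line. drive_tool: Moves the arm, as the interface text tells. Its arguments: {"type":"object","properties":{"motion":{"type":"array"}},"required":["motion"]}

```bash
mkdir -p pics; ls
cat > h.py <<'E'
import numpy as np,cv2
from bench import sensors,cams,bot,look_for,cut_out,mark_of
def ray(cam,p):
    c=cams.calibration(cam);u=np.array([(p[0]-c['cx'])/c['fx'],(p[1]-c['cy'])/c['fy']])
    s=u.copy()
    for _ in range(30): s=u/(1+c['k1']*(s@s))
    R=np.array(c['R']);t=np.array(c['t'])
    return -R.T@t,R.T@np.array([s[0],s[1],1])
def at_z(cam,p,z):
    o,d=ray(cam,p);return o+d*(z-o[2])/d[2]
def proj(cam,X):
    c=cams.calibration(cam);q=np.array(c['R'])@np.array(X)+np.array(c['t']);s=q[:2]/q[2];s=s*(1+c['k1']*(s@s))
    return np.array([c['fx']*s[0]+c['cx'],c['fy']*s[1]+c['cy']])
E
python3 - <<'E'
from h import *
ims=[cams.grab_frame(n) for n in('top','side')]
for n,i in zip(('top','side'),ims): cv2.imwrite(f'pics/{n}0.png',i[...,::-1])
Z={'cap_top':.131,'holder':0,'mat':0,'mouth':.127,'spare_jar':0,'bowl':0,'articulator':0,'model_a':0,'spatula':0,'cap':.095}
for cam in('top','side'):
    c=cams.calibration(cam);print(cam,'cam pos',(-np.array(c['R']).T@c['t']).round(3))
    for q,z in Z.items():
        for r in mark_of(cam,q)[:4]: print(cam,q,np.round(r['position'],1),round(r['confidence'],2),at_z(cam,r['position'],z).round(3))
o=sensors.get_obs();print(o['time'],o['tool_pos'],o['ee_rot'],o['grip_width'])
E
```

```text
pics
top cam pos [ 0.503 -0.033  1.076]
top cap_top [407.2 186.9] 0.59 [ 0.572 -0.232  0.131]
top holder [465.5 240.8] 0.9 [ 0.435 -0.409  0.   ]
top holder [394.4 188.6] 0.56 [ 0.577 -0.225  0.   ]
top mat [177.8 178.4] 0.8 [0.615 0.361 0.   ]
top mat [394.5 271.3] 0.7 [ 0.357 -0.22   0.   ]
top mat [221.6 184.1] 0.69 [0.597 0.242 0.   ]
top mouth [401.9 187.5] 0.68 [ 0.571 -0.221  0.127]
top mouth [487.9 247.7] 0.56 [ 0.427 -0.416  0.127]
top mouth [307.8 253.4] 0.24 [0.418 0.005 0.127]
top spare_jar [251.9 118.7] 0.69 [0.775 0.158 0.   ]
top bowl [223.2 182.4] 0.5 [0.602 0.237 0.   ]
top bowl [297.3 113.5] 0.27 [0.787 0.034 0.   ]
top articulator [298. 114.] 0.87 [0.786 0.032 0.   ]
top model_a [307.9 253.6] 0.79 [0.407 0.01  0.   ]
top model_a [329.8 142.6] 0.67 [ 0.706 -0.054  0.   ]
top spatula [391.3 271.7] 0.73 [ 0.356 -0.211  0.   ]
top spatula [220.9 184.3] 0.3 [0.597 0.244 0.   ]
top cap [399.6 187.8] 0.59 [ 0.572 -0.221  0.095]
side cam pos [0.237 0.711 0.842]
side cap_top [349.2 148.3] 0.75 [ 0.579 -0.223  0.131]
side holder [346.1 184.4] 0.93 [ 0.583 -0.226  0.   ]
side
[... 170 characters left out ...]
.3] 0.73 [ 0.577 -0.24   0.127]
side mouth [422.1 125.9] 0.57 [ 0.43  -0.419  0.127]
side spare_jar [213.1 256.4] 0.77 [0.775 0.158 0.   ]
side bowl [275.5 175.2] 0.55 [ 0.788 -0.179 -0.   ]
side articulator [235.5 217.6] 0.78 [0.798 0.022 0.   ]
side articulator [275.8 210.7] 0.67 [ 0.714 -0.046  0.   ]
side model_a [375.5 261.6] 0.77 [0.411 0.011 0.   ]
side model_a [274.  214.1] 0.69 [ 0.712 -0.032  0.   ]
side model_a [418.7 207.8] 0.68 [ 0.366 -0.217  0.   ]
side spatula [422.1 206.3] 0.61 [ 0.359 -0.227 -0.   ]
side cap [348.6 158.5] 0.78 [ 0.58  -0.225  0.095]
1.1 [ 0.1970828  -0.48660402  0.23131618] [ 9.81546703e-01  1.91222568e-01 -1.79586888e-06  6.43292733e-06] 0.0854358331536783
```

Run:
```python
import cv2,numpy as np
t=cv2.imread('pics/top0.png');s=cv2.imread('pics/side0.png')
a=cv2.resize(t[90:310,130:530],(800,440))
cv2.imwrite('pics/a.png',a)
b=np.hstack([cv2.resize(t[150:235,365:445],None,fx=5,fy=5,interpolation=2)[:425],cv2.resize(t[140:225,155:230],None,fx=5,fy=5,interpolation=2)])
cv2.imwrite('pics/b.png',b)
```

```text
(no output)
```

View pics/a.png

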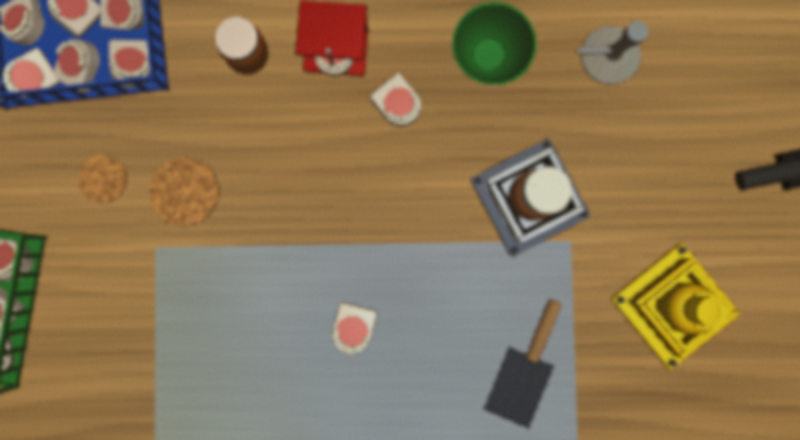

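View pics/b.png

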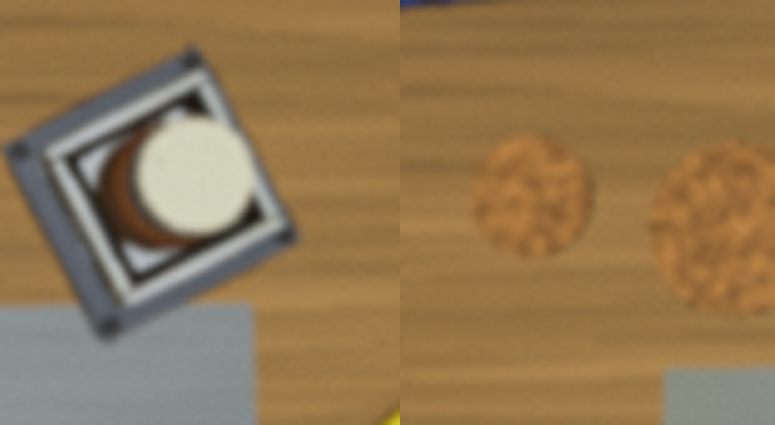

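View pics/side0.png

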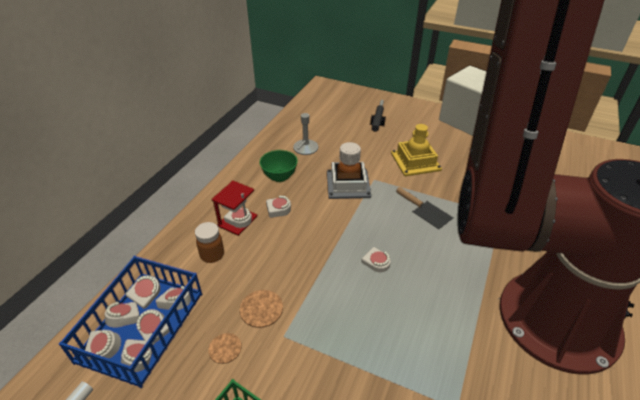

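The main items in view:

- **Jar with the white cap:** at top pixel ~(404,185) in the grey holder. The yellow look-alike is at ~(475,242), so I leave that alone.
- **Mat candidates:** (222,185) and (181,178). The larger one, (222,185), is meant, and the crop confirms it.

Next I refine the cap, holder and mat positions.

Run:
```python
from h import *
import cv2
t=cv2.imread('pics/top0.png');s=cv2.imread('pics/side0.png')
# cap top: bright white blob
g=t[150:235,365:445];m=((g.min(2)>170)).astype(np.uint8)
n,l,st,c=cv2.connectedComponentsWithStats(m);k=max(range(1,n),key=lambda i:st[i,4]*(abs(c[i]-[39,35]).max()<8))
ct,_=cv2.findContours((l==k).astype(np.uint8),0,1);(x,y),r=cv2.minEnclosingCircle(ct[0]);print('cap px',c[k]+[365,150],(x+365,y+150),r,st[k])
p=c[k]+[365,150];print('cap',at_z('top',p,.131))
P=np.array([at_z('top',(365+a/5,150+b/5),.012)[:2] for a,b in((192,52),(15,148),(107,332),(293,237))])
print(P.round(3),P.mean(0),[np.linalg.norm(P[i]-P[i-1]).round(3) for i in range(4)],np.degrees(np.arctan2(*(P-np.roll(P,1,0))[:,::-1].T)))
for cam in('top','side'):
    cams.grab_frame(cam)
    for q,z in(('mat',.006),('cap_top',.131)):
        for r in cut_out(cam,q)[:3]:
            ys,xs=np.nonzero(r['mask']);(x,y),R=cv2.minEnclosingCircle(np.stack([xs,ys],1).astype(np.float32))
            ct=[xs.mean(),ys.mean()]
            print(cam,q,round(r['confidence'],2),np.round(ct,1),R,len(xs),at_z(cam,ct,z).round(4), at_z(cam,[xs.max(),y],z)-at_z(cam,[xs.min(),y],z))
for X in ([.573,-.224,.131],[.597,.242,.006]): print(proj('side',X),proj('top',X))
print(sensors.get_obs()['time'])
```

```text
cap px [404.07627119 184.38135593] (405.0, 184.0) 11.401854515075684 [ 29  24  23  21 354]
cap [ 0.57778772 -0.22504648  0.131     ]
[[ 0.651 -0.249]
 [ 0.602 -0.154]
 [ 0.503 -0.2  ]
 [ 0.552 -0.3  ]] [ 0.57694004 -0.22573913] [np.float64(0.112), np.float64(0.108), np.float64(0.109), np.float64(0.111)] [  26.84356372  117.58519935 -154.85029575  -63.82929596]
top mat 0.97 [221.6 185.8] 17.358985900878906 922 [0.5922 0.2403 0.006 ] [-0.00147498 -0.08924791  0.        ]
top mat 0.72 [181.1 179.2] 12.112250328063965 456 [0.6117 0.3499 0.006 ] [-0.00106768 -0.06493126  0.        ]
top mat 0.25 [328.3 140.8] 12.498891830444336 399 [ 0.7095 -0.0498  0.006 ] [-0.00119648 -0.06220459  0.        ]
top cap_top 0.89 [402.6 185.2] 12.980854988098145 483 [ 0.5759 -0.2214  0.131 ] [-0.00100098 -0.0587027   0.        ]
side mat 0.81 [261.  307.8] 21.85460090637207 1273 [0.5928 0.2412 0.006 ] [-8.48312235e-02 -3.81375693e-02  1.11022302e-16]
side mat 0.62 [224.6 348.4] 16.959068298339844 781 [0.6108 0.3542 0.006 ] [-0.05842613 -0.02609865  0.        ]
side cap_top 0.71 [349.2 152.7] 11.692119598388672 410 [ 0.571  -0.2043  0.131 ] [-0.0505279 -0.0232975  0.       ]
[351.26717123 148.58349719] [403.68723785 186.40819171]
[259.08850298 307.42958013] [220.95079435 184.01643506]
1.4
```

Call:
{"name": "drive_tool", "arguments": {
  "motion": [
    {"xyz": [25,-5.6,0],"rotation": [0,0,0],"claw": 1},
    {"xyz": [25,-5.6,0],"rotation": [0,0,0],"claw": 1},
    {"xyz": [25,-5.6,0],"rotation": [0,0,0],"claw": 1},
    {"xyz": [25,-5.6,0],"rotation": [0,0,0],"claw": 1},
    {"xyz": [25,-5.6,0],"rotation": [0,0,0],"claw": 1},
    {"xyz": [25,-5.6,0],"rotation": [0,0,0],"claw": 1},
    {"xyz": [25,-5.6,0],"rotation": [0,0,0],"claw": 1},
    {"xyz": [25,-5.6,0],"rotation": [0,0,0],"claw": 1},
    {"xyz": [25,-5.6,0],"rotation": [0,0,0],"claw": 1},
    {"xyz": [25,-5.6,0],"rotation": [0,0,0],"claw": 1},
    {"xyz": [25,-5.6,0],"rotation": [0,0,0],"claw": 1},
    {"xyz": [25,-5.6,0],"rotation": [0,0,0],"claw": 1}
  ]
}}

```text
time: 2.4
tool_pos: [0.4509, -0.3108, 0.2313]
ee_rot: [0.982, 0.191, 0.0, 0.0]
ft_force: [0.0, -0.2, -0.6]
grip_width: 0.0856
finger_force: 0.0
```

```bash
cat >> h.py <<'E'
from scipy.spatial.transform import Rotation as Ro
def st(target=None):
    o=sensors.get_obs();R=Ro.from_quat(o['ee_rot']);p=np.array(o['tool_pos'])
    y=R.as_matrix()[:2,0];print('t',round(o['time'],2),'p',p.round(4),'yaw',np.degrees(np.arctan2(y[1],y[0])).round(1),'q',np.round(o['qpos'],2),'F',np.round(o['ft_force'],1),'M',np.round(o['wrist_torque'],2),'w',round(o['grip_width'],4),'ff',np.round(o['finger_force'],1))
    if target is not None: print('tool delta mm',(R.inv().apply(np.array(target)-p)*1000).round(1))
E
python3 -c "
from h import *
st([.577,-.225,.18])"
```

```text
t 2.4 p [ 0.4509 -0.3108  0.2313] yaw 22.0 q [-0.74  0.33 -0.09  1.14  0.    2.02] F [ 0.  -0.2 -0.6] M [-0.05 -0.04  0.02] w 0.0856 ff 0.0
tool delta mm [149.1 -32.2  51.3]
```

Call:
{"name": "drive_tool", "arguments": {
  "motion": [
    {"xyz": [25,-5.4,5],"rotation": [0,0,0],"claw": 1},
    {"xyz": [25,-5.4,5],"rotation": [0,0,0],"claw": 1},
    {"xyz": [25,-5.4,5],"rotation": [0,0,0],"claw": 1},
    {"xyz": [25,-5.4,5],"rotation": [0,0,0],"claw": 1},
    {"xyz": [25,-5.3,5],"rotation": [0,0,0],"claw": 1},
    {"xyz": [24,-5.3,5],"rotation": [0,0,0],"claw": 1},
    {"xyz": [0,0,10],"rotation": [0,0,0],"claw": 1},
    {"xyz": [0,0,5],"rotation": [0,0,0],"claw": 1},
    {"xyz": [0,0,0],"rotation": [0,0,0],"claw": 1}
  ]
}}

```text
time: 3.15
tool_pos: [0.5748, -0.2256, 0.1848]
ee_rot: [0.982, 0.191, -0.001, -0.001]
ft_force: [-1.0, -0.3, 0.3]
grip_width: 0.0852
finger_force: 0.0
```

Run:
```python
from h import *
st([.577,-.225,.1])
a=cams.grab_frame('top');b=cams.grab_frame('side')
c=np.hstack([cv2.resize(a[140:240,360:450],None,fx=4,fy=4,interpolation=2),cv2.resize(b[90:190,300:400],None,fx=4,fy=4,interpolation=2)])
cv2.imwrite('pics/c.png',c[...,::-1])
p=sensors.get_obs()['tool_pos'];print(proj('side',p),proj('top',p),proj('side',[.577,-.225,.131]))
```

```text
t 3.15 p [ 0.5748 -0.2256  0.1848] yaw 22.1 q [-0.49  0.5   0.03  1.11 -0.    2.26] F [-1.  -0.3  0.3] M [-0.02 -0.02 -0.01] w 0.0852 ff 0.0
tool delta mm [ 2.4  0.4 84.8]
[351.82935715 130.50713235] [409.78142149 183.50140998] [350.01775794 148.01788985]
```

View pics/c.png

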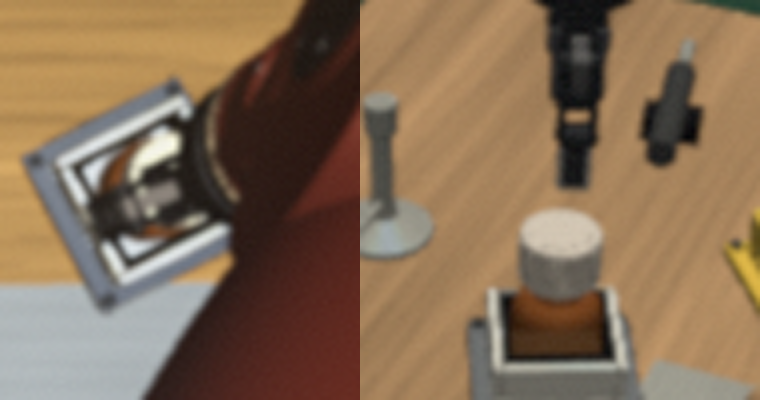

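The side crop shows the cap top at about (350,148), and (0.577,-0.225,0.131) projects to the same pixel. I descend.

Call:
{"name": "drive_tool", "arguments": {
  "motion": [
    {"xyz": [2,0,10],"rotation": [0,0,0],"claw": 1},
    {"xyz": [0,0,12],"rotation": [0,0,0],"claw": 1},
    {"xyz": [0,0,12],"rotation": [0,0,0],"claw": 1},
    {"xyz": [0,0,12],"rotation": [0,0,0],"claw": 1},
    {"xyz": [0,0,12],"rotation": [0,0,0],"claw": 1},
    {"xyz": [0,0,12],"rotation": [0,0,0],"claw": 1},
    {"xyz": [0,0,8],"rotation": [0,0,0],"claw": 1},
    {"xyz": [0,0,4],"rotation": [0,0,0],"claw": 1},
    {"xyz": [0,0,2],"rotation": [0,0,0],"claw": 1},
    {"xyz": [0,0,0],"rotation": [0,0,0],"claw": 1},
    {"xyz": [0,0,0],"rotation": [0,0,0],"claw": 1}
  ]
}}

```text
time: 4.17
tool_pos: [0.5781, -0.2254, 0.1028]
ee_rot: [0.982, 0.191, 0.0, 0.0]
ft_force: [1.0, -1.0, 0.2]
grip_width: 0.0856
finger_force: 0.0
```

```bash
python3 -c "
from h import *
st([.577,-.225,.1])"
```

```text
t 4.17 p [ 0.5781 -0.2254  0.1028] yaw 22.0 q [-0.49  0.56 -0.08  0.93  0.    2.27] F [ 1.  -1.   0.2] M [-0.   -0.01  0.04] w 0.0856 ff 0.0
tool delta mm [-0.8 -0.8  2.8]
```

Close around the cap, with its force readings watched.

Call:
{"name": "drive_tool", "arguments": {
  "motion": [
    {"xyz": [-0.8,-0.5,3],"rotation": [0,0,0],"claw": 0.8},
    {"xyz": [0,0,0],"rotation": [0,0,0],"claw": 0.7},
    {"xyz": [0,0,0],"rotation": [0,0,0],"claw": 0.6},
    {"xyz": [0,0,0],"rotation": [0,0,0],"claw": 0.5},
    {"xyz": [0,0,0],"rotation": [0,0,0],"claw": 0.3},
    {"xyz": [0,0,0],"rotation": [0,0,0],"claw": 0},
    {"xyz": [0,0,0],"rotation": [0,0,0],"claw": 0},
    {"xyz": [0,0,0],"rotation": [0,0,0],"claw": 0}
  ]
}}

```text
time: 4.83
tool_pos: [0.5772, -0.2255, 0.0996]
ee_rot: [0.982, 0.191, 0.0, 0.0]
ft_force: [1.3, -4.0, 1.7]
grip_width: 0.0538
finger_force: 62.6
```

```bash
python3 -c "
from h import *
st([.577,-.225,.1])"
```

```text
t 4.83 p [ 0.5772 -0.2255  0.0996] yaw 22.0 q [-0.49  0.56 -0.09  0.92 -0.    2.27] F [ 1.3 -4.   1.7] M [-0.79 -0.18  0.03] w 0.0538 ff 62.6
tool delta mm [ 0.  -0.5 -0.4]
```

Call:
{"name": "drive_tool", "arguments": {
  "motion": [
    {"xyz": [0,0,0],"rotation": [0,0,-7],"claw": 0},
    {"xyz": [0,0,0],"rotation": [0,0,-7],"claw": 0},
    {"xyz": [0,0,0],"rotation": [0,0,-7],"claw": 0},
    {"xyz": [0,0,0],"rotation": [0,0,-7],"claw": 0},
    {"xyz": [0,0,0],"rotation": [0,0,-7],"claw": 0},
    {"xyz": [0,0,0],"rotation": [0,0,-7],"claw": 0},
    {"xyz": [0,0,0],"rotation": [0,0,0],"claw": 0},
    {"xyz": [0,0,0],"rotation": [0,0,0],"claw": 0}
  ]
}}

```text
time: 5.5
tool_pos: [0.5773, -0.2253, 0.0995]
ee_rot: [0.849, 0.529, 0.0, 0.0]
ft_force: [1.3, -4.6, 2.5]
grip_width: 0.0539
finger_force: 66.1
```

```bash
python3 -c "
from h import *
st([.577,-.225,.1])"
```

```text
t 5.5 p [ 0.5773 -0.2253  0.0995] yaw 63.8 q [-0.49  0.56 -0.09  0.92  0.    1.54] F [ 1.3 -4.6  2.5] M [-0.86 -0.32  0.09] w 0.0539 ff 66.1
tool delta mm [ 0.1 -0.4 -0.5]
```

Call:
{"name": "drive_tool", "arguments": {
  "motion": [
    {"xyz": [0,0,0],"rotation": [0,0,-4],"claw": 0},
    {"xyz": [0,0,0],"rotation": [0,0,-4],"claw": 0},
    {"xyz": [0,0,-1],"rotation": [0,0,0],"claw": 0},
    {"xyz": [0,0,-1],"rotation": [0,0,0],"claw": 0},
    {"xyz": [0,0,-1],"rotation": [0,0,0],"claw": 0},
    {"xyz": [0,0,-0.7],"rotation": [0,0,0],"claw": 0},
    {"xyz": [0,0,0],"rotation": [0,0,0],"claw": 0},
    {"xyz": [0,0,0],"rotation": [0,0,0],"claw": 0}
  ]
}}

```text
time: 6.17
tool_pos: [0.5773, -0.2255, 0.1025]
ee_rot: [0.81, 0.586, 0.0, 0.0]
ft_force: [4.7, -6.6, -4.4]
grip_width: 0.0538
finger_force: 65.3
```

```bash
python3 -c "
from h import *
st()"
```

```text
t 6.17 p [ 0.5773 -0.2255  0.1025] yaw 71.8 q [-0.49  0.56 -0.08  0.93 -0.    1.4 ] F [ 4.7 -6.6 -4.4] M [-1.31 -0.79  0.  ] w 0.0538 ff 65.3
```

Call:
{"name": "drive_tool", "arguments": {
  "motion": [
    {"xyz": [0,0,0],"rotation": [0,0,-4],"claw": 0},
    {"xyz": [0,0,0],"rotation": [0,0,-4],"claw": 0},
    {"xyz": [0,0,0],"rotation": [0,0,0],"claw": 0}
  ]
}}

```text
time: 6.42
tool_pos: [0.5773, -0.2258, 0.1028]
ee_rot: [0.766, 0.643, -0.0, 0.001]
ft_force: [3.2, -6.2, -1.2]
grip_width: 0.0538
finger_force: 65.6
```

Call:
{"name": "drive_tool", "arguments": {
  "motion": [
    {"xyz": [0,0,0],"rotation": [0,0,-4],"claw": 0},
    {"xyz": [0,0,0],"rotation": [0,0,-4],"claw": 0},
    {"xyz": [0,0,0],"rotation": [0,0,0],"claw": 0}
  ]
}}

```text
time: 6.67
tool_pos: [0.5772, -0.226, 0.1029]
ee_rot: [0.719, 0.695, -0.0, 0.001]
ft_force: [2.6, -6.9, -2.1]
grip_width: 0.0539
finger_force: 65.6
```

Call:
{"name": "drive_tool", "arguments": {
  "motion": [
    {"xyz": [0,0,-0.8],"rotation": [0,0,0],"claw": 0},
    {"xyz": [0,0,-0.7],"rotation": [0,0,0],"claw": 0},
    {"xyz": [0,0,0],"rotation": [0,0,0],"claw": 0},
    {"xyz": [0,0,0],"rotation": [0,0,0],"claw": 0}
  ]
}}

```text
time: 7.0
tool_pos: [0.5773, -0.2259, 0.104]
ee_rot: [0.721, 0.693, -0.0, 0.001]
ft_force: [3.9, -7.3, -4.8]
grip_width: 0.0544
finger_force: 65.4
```

```bash
python3 -c "
from h import *
st()"
```

```text
t 7.0 p [ 0.5773 -0.2259  0.104 ] yaw 87.7 q [-0.49  0.56 -0.08  0.93 -0.    1.12] F [ 3.9 -7.3 -4.8] M [-1.67 -0.77 -0.  ] w 0.0544 ff 65.4
```

Call:
{"name": "drive_tool", "arguments": {
  "motion": [
    {"xyz": [0,0,0],"rotation": [0,0,-4],"claw": 0},
    {"xyz": [0,0,0],"rotation": [0,0,-4],"claw": 0},
    {"xyz": [0,0,0],"rotation": [0,0,0],"claw": 0}
  ]
}}

```text
time: 7.25
tool_pos: [0.5775, -0.2261, 0.1042]
ee_rot: [0.669, 0.743, -0.0, 0.001]
ft_force: [3.8, -7.6, -3.9]
grip_width: 0.054
finger_force: 65.4
```

Call:
{"name": "drive_tool", "arguments": {
  "motion": [
    {"xyz": [0,0,0],"rotation": [0,0,-4],"claw": 0},
    {"xyz": [0,0,0],"rotation": [0,0,-4],"claw": 0},
    {"xyz": [0,0,0],"rotation": [0,0,0],"claw": 0},
    {"xyz": [0,0,0],"rotation": [0,0,0],"claw": 0}
  ]
}}

```text
time: 7.58
tool_pos: [0.5778, -0.226, 0.1046]
ee_rot: [0.617, 0.787, -0.0, 0.001]
ft_force: [3.5, -6.9, -2.7]
grip_width: 0.054
finger_force: 65.7
```

```bash
python3 -c "
from h import *
st()"
```

```text
t 7.58 p [ 0.5778 -0.226   0.1046] yaw 103.8 q [-0.49  0.56 -0.08  0.93 -0.    0.84] F [ 3.5 -6.9 -2.7] M [-1.69 -0.88 -0.05] w 0.054 ff 65.7
```

Call:
{"name": "drive_tool", "arguments": {
  "motion": [
    {"xyz": [0,0,-0.8],"rotation": [0,0,0],"claw": 0},
    {"xyz": [0,0,-0.7],"rotation": [0,0,0],"claw": 0},
    {"xyz": [0,0,0],"rotation": [0,0,0],"claw": 0},
    {"xyz": [0,0,0],"rotation": [0,0,0],"claw": 0}
  ]
}}

```text
time: 7.92
tool_pos: [0.5777, -0.2261, 0.1057]
ee_rot: [0.617, 0.787, -0.0, 0.001]
ft_force: [5.4, -8.3, -6.2]
grip_width: 0.0542
finger_force: 65.5
```

```bash
python3 -c "
from h import *
st()
a=cams.grab_frame('side');cv2.imwrite('pics/d.png',cv2.resize(a[110:190,310:400],None,fx=6,fy=6,interpolation=2)[...,::-1])
"
```

```text
t 7.92 p [ 0.5777 -0.2261  0.1057] yaw 103.8 q [-0.49  0.56 -0.08  0.93 -0.    0.84] F [ 5.4 -8.3 -6.2] M [-1.77 -1.07 -0.02] w 0.0542 ff 65.5
```

View pics/d.png

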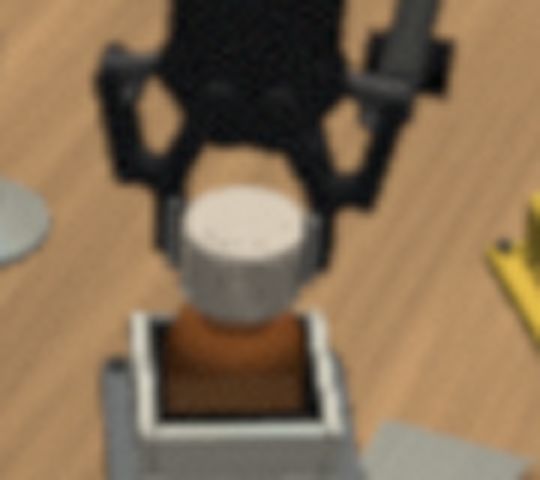

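Call:
{"name": "drive_tool", "arguments": {
  "motion": [
    {"xyz": [0,0,0],"rotation": [0,0,-4],"claw": 0},
    {"xyz": [0,0,0],"rotation": [0,0,-4],"claw": 0},
    {"xyz": [0,0,0],"rotation": [0,0,0],"claw": 0},
    {"xyz": [0,0,0],"rotation": [0,0,0],"claw": 0}
  ]
}}

```text
time: 8.3
tool_pos: [0.5774, -0.2263, 0.1057]
ee_rot: [0.561, 0.828, -0.001, 0.001]
ft_force: [4.2, -9.0, -5.1]
grip_width: 0.0541
finger_force: 65.4
```

Call:
{"name": "drive_tool", "arguments": {
  "motion": [
    {"xyz": [0,0,0],"rotation": [0,0,-4],"claw": 0},
    {"xyz": [0,0,0],"rotation": [0,0,-4],"claw": 0},
    {"xyz": [0,0,0],"rotation": [0,0,0],"claw": 0},
    {"xyz": [0,0,0],"rotation": [0,0,0],"claw": 0}
  ]
}}

```text
time: 8.63
tool_pos: [0.5772, -0.2269, 0.1056]
ee_rot: [0.502, 0.865, -0.001, 0.001]
ft_force: [2.2, -10.4, -5.1]
grip_width: 0.0537
finger_force: 64.3
```

```bash
python3 -c "
from h import *
st()"
```

```text
t 8.63 p [ 0.5772 -0.2269  0.1056] yaw 119.7 q [-0.49  0.56 -0.08  0.93 -0.    0.56] F [  2.2 -10.4  -5.1] M [-2.67 -0.73 -0.49] w 0.0537 ff 64.3
```

The torque rose to about 0.5 N m at 1.7 rad, so the lugs may be against a notch side. I back off a little and test the lift.

Call:
{"name": "drive_tool", "arguments": {
  "motion": [
    {"xyz": [0,0,0],"rotation": [0,0,3],"claw": 0},
    {"xyz": [0,0,0],"rotation": [0,0,0],"claw": 0},
    {"xyz": [0,0,0],"rotation": [0,0,0],"claw": 0}
  ]
}}

```text
time: 8.88
tool_pos: [0.577, -0.226, 0.1054]
ee_rot: [0.525, 0.851, -0.001, 0.0]
ft_force: [2.8, -7.1, -5.4]
grip_width: 0.0542
finger_force: 64.3
```

```bash
python3 -c "
from h import *
st()"
```

```text
t 8.88 p [ 0.577  -0.226   0.1054] yaw 116.7 q [-0.49  0.56 -0.08  0.93 -0.    0.61] F [ 2.8 -7.1 -5.4] M [-1.87 -0.7  -0.65] w 0.0542 ff 64.3
```

Call:
{"name": "drive_tool", "arguments": {
  "motion": [
    {"xyz": [0,0,0],"rotation": [0,0,3],"claw": 0},
    {"xyz": [0,0,0],"rotation": [0,0,0],"claw": 0},
    {"xyz": [0,0,0],"rotation": [0,0,0],"claw": 0}
  ]
}}

```text
time: 9.13
tool_pos: [0.5772, -0.2254, 0.1054]
ee_rot: [0.547, 0.837, -0.0, 0.0]
ft_force: [4.8, -5.2, -5.1]
grip_width: 0.0541
finger_force: 64.4
```

```bash
python3 -c "
from h import *
st()"
```

```text
t 9.13 p [ 0.5772 -0.2254  0.1054] yaw 113.7 q [-0.49  0.56 -0.08  0.93 -0.    0.67] F [ 4.8 -5.2 -5.1] M [-1.35 -0.82 -0.19] w 0.0541 ff 64.4
```

Call:
{"name": "drive_tool", "arguments": {
  "motion": [
    {"xyz": [0,0,0],"rotation": [0,0,2],"claw": 0},
    {"xyz": [0,0,-0.8],"rotation": [0,0,0],"claw": 0},
    {"xyz": [0,0,0],"rotation": [0,0,0],"claw": 0},
    {"xyz": [0,0,0],"rotation": [0,0,0],"claw": 0}
  ]
}}

```text
time: 9.47
tool_pos: [0.5775, -0.2253, 0.1061]
ee_rot: [0.561, 0.828, 0.0, 0.0]
ft_force: [5.8, -4.9, -6.9]
grip_width: 0.0539
finger_force: 64.3
```

```bash
python3 -c "
from h import *
st()"
```

```text
t 9.47 p [ 0.5775 -0.2253  0.1061] yaw 111.8 q [-0.49  0.56 -0.08  0.93  0.    0.7 ] F [ 5.8 -4.9 -6.9] M [-1.23 -1.12 -0.07] w 0.0539 ff 64.3
```

Call:
{"name": "drive_tool", "arguments": {
  "motion": [
    {"xyz": [0,0,1.5],"rotation": [0,0,0],"claw": 0},
    {"xyz": [0,0,1.5],"rotation": [0,0,0],"claw": 0},
    {"xyz": [0,0,0],"rotation": [0,0,0],"claw": 0},
    {"xyz": [0,0,0],"rotation": [0,0,0],"claw": 0}
  ]
}}

```text
time: 9.8
tool_pos: [0.5775, -0.2253, 0.1037]
ee_rot: [0.561, 0.828, 0.0, 0.001]
ft_force: [3.0, -3.7, 0.0]
grip_width: 0.0537
finger_force: 65.0
```

```bash
python3 -c "
from h import *
st([.5785,-.2265,.1034])"
```

```text
t 9.8 p [ 0.5775 -0.2253  0.1037] yaw 111.8 q [-0.49  0.56 -0.08  0.93  0.    0.7 ] F [ 3.  -3.7  0. ] M [-0.95 -0.67 -0.04] w 0.0537 ff 65.0
tool delta mm [-1.5  0.5  0.3]
```

Call:
{"name": "drive_tool", "arguments": {
  "motion": [
    {"xyz": [-1.3,0.4,0],"rotation": [0,0,0],"claw": 0},
    {"xyz": [0,0,0],"rotation": [0,0,0],"claw": 0},
    {"xyz": [0,0,0],"rotation": [0,0,0],"claw": 0}
  ]
}}

```text
time: 10.05
tool_pos: [0.5775, -0.2256, 0.1034]
ee_rot: [0.56, 0.829, 0.0, -0.001]
ft_force: [0.2, -0.3, -0.4]
grip_width: 0.0537
finger_force: 65.1
```

```bash
python3 -c "
from h import *
st()"
```

```text
t 10.05 p [ 0.5775 -0.2256  0.1034] yaw 112.0 q [-0.49  0.56 -0.08  0.93  0.    0.7 ] F [ 0.2 -0.3 -0.4] M [-0.23 -0.17 -0.05] w 0.0537 ff 65.1
```

Call:
{"name": "drive_tool", "arguments": {
  "motion": [
    {"xyz": [0,0,1],"rotation": [0,0,0],"claw": 0},
    {"xyz": [0,0,1],"rotation": [0,0,0],"claw": 0},
    {"xyz": [0,0,0],"rotation": [0,0,0],"claw": 0},
    {"xyz": [0,0,0],"rotation": [0,0,0],"claw": 0}
  ]
}}

```text
time: 10.38
tool_pos: [0.5775, -0.2258, 0.1016]
ee_rot: [0.559, 0.829, 0.0, -0.0]
ft_force: [1.1, 0.8, -1.0]
grip_width: 0.054
finger_force: 65.1
```

```bash
python3 -c "
from h import *
st()"
```

```text
t 10.38 p [ 0.5775 -0.2258  0.1016] yaw 112.0 q [-0.49  0.56 -0.08  0.93  0.    0.7 ] F [ 1.1  0.8 -1. ] M [-0.05 -0.08 -0.  ] w 0.054 ff 65.1
```

Lateral load is now gone. I lift-test again at this angle.

Call:
{"name": "drive_tool", "arguments": {
  "motion": [
    {"xyz": [0,0,-1],"rotation": [0,0,0],"claw": 0},
    {"xyz": [0,0,-1],"rotation": [0,0,0],"claw": 0},
    {"xyz": [0,0,-1],"rotation": [0,0,0],"claw": 0},
    {"xyz": [0,0,-1],"rotation": [0,0,0],"claw": 0},
    {"xyz": [0,0,0],"rotation": [0,0,0],"claw": 0},
    {"xyz": [0,0,0],"rotation": [0,0,0],"claw": 0}
  ]
}}

```text
time: 10.88
tool_pos: [0.5774, -0.2259, 0.1055]
ee_rot: [0.559, 0.829, -0.0, -0.0]
ft_force: [0.8, -1.1, -6.0]
grip_width: 0.054
finger_force: 64.5
```

```bash
python3 -c "
from h import *
st()"
```

```text
t 10.88 p [ 0.5774 -0.2259  0.1055] yaw 112.0 q [-0.49  0.56 -0.08  0.93 -0.    0.7 ] F [ 0.8 -1.1 -6. ] M [-0.13 -0.04 -0.07] w 0.054 ff 64.5
```

Call:
{"name": "drive_tool", "arguments": {
  "motion": [
    {"xyz": [0,0,0],"rotation": [0,0,-2],"claw": 0},
    {"xyz": [0,0,0],"rotation": [0,0,-2],"claw": 0},
    {"xyz": [0,0,0],"rotation": [0,0,0],"claw": 0}
  ]
}}

```text
time: 11.13
tool_pos: [0.5772, -0.2267, 0.1055]
ee_rot: [0.529, 0.848, -0.001, -0.0]
ft_force: [-1.1, -3.5, -6.2]
grip_width: 0.0539
finger_force: 64.5
```

```bash
python3 -c "
from h import *
st()"
```

```text
t 11.13 p [ 0.5772 -0.2267  0.1055] yaw 116.1 q [-0.49  0.56 -0.08  0.93 -0.    0.62] F [-1.1 -3.5 -6.2] M [-1.    0.22 -0.07] w 0.0539 ff 64.5
```

Call:
{"name": "drive_tool", "arguments": {
  "motion": [
    {"xyz": [0,0,0],"rotation": [0,0,-2],"claw": 0},
    {"xyz": [0,0,0],"rotation": [0,0,-2],"claw": 0},
    {"xyz": [0,0,0],"rotation": [0,0,0],"claw": 0}
  ]
}}

```text
time: 11.38
tool_pos: [0.5777, -0.2259, 0.1055]
ee_rot: [0.499, 0.866, 0.0, -0.0]
ft_force: [1.8, -0.9, -7.7]
grip_width: 0.0539
finger_force: 64.5
```

```bash
python3 -c "
from h import *
st()"
```

```text
t 11.38 p [ 0.5777 -0.2259  0.1055] yaw 120.1 q [-0.49  0.56 -0.08  0.93  0.    0.55] F [ 1.8 -0.9 -7.7] M [-0.   -0.35  0.01] w 0.0539 ff 64.5
```

Call:
{"name": "drive_tool", "arguments": {
  "motion": [
    {"xyz": [0,0,0],"rotation": [0,0,-2],"claw": 0},
    {"xyz": [0,0,0],"rotation": [0,0,-2],"claw": 0},
    {"xyz": [0,0,0],"rotation": [0,0,0],"claw": 0}
  ]
}}

```text
time: 11.63
tool_pos: [0.5776, -0.2263, 0.1054]
ee_rot: [0.469, 0.883, -0.0, -0.0]
ft_force: [1.1, -4.5, -8.7]
grip_width: 0.0539
finger_force: 64.6
```

```bash
python3 -c "
from h import *
st()"
```

```text
t 11.63 p [ 0.5776 -0.2263  0.1054] yaw 124.0 q [-0.49  0.56 -0.08  0.93 -0.    0.49] F [ 1.1 -4.5 -8.7] M [-0.66 -0.2  -0.07] w 0.0539 ff 64.6
```

Call:
{"name": "drive_tool", "arguments": {
  "motion": [
    {"xyz": [0,0,0],"rotation": [0,0,-2],"claw": 0},
    {"xyz": [0,0,0],"rotation": [0,0,-2],"claw": 0},
    {"xyz": [0,0,0],"rotation": [0,0,0],"claw": 0}
  ]
}}

```text
time: 11.88
tool_pos: [0.5777, -0.2266, 0.1055]
ee_rot: [0.438, 0.899, -0.0, 0.0]
ft_force: [1.5, -5.8, -10.0]
grip_width: 0.0537
finger_force: 64.7
```

```bash
python3 -c "
from h import *
st()"
```

```text
t 11.88 p [ 0.5777 -0.2266  0.1055] yaw 128.0 q [-0.49  0.56 -0.08  0.93 -0.    0.42] F [  1.5  -5.8 -10. ] M [-0.84 -0.26 -0.11] w 0.0537 ff 64.7
```

Call:
{"name": "drive_tool", "arguments": {
  "motion": [
    {"xyz": [-1.0,-0.7,1.2],"rotation": [0,0,0],"claw": 0},
    {"xyz": [0,0,0],"rotation": [0,0,-2],"claw": 0},
    {"xyz": [0,0,0],"rotation": [0,0,-2],"claw": 0},
    {"xyz": [0,0,0],"rotation": [0,0,0],"claw": 0}
  ]
}}

```text
time: 12.22
tool_pos: [0.5779, -0.2271, 0.1046]
ee_rot: [0.406, 0.914, 0.0, -0.0]
ft_force: [1.1, -1.9, -6.1]
grip_width: 0.054
finger_force: 65.1
```

```bash
python3 -c "
from h import *
st()"
```

```text
t 12.22 p [ 0.5779 -0.2271  0.1046] yaw 132.0 q [-0.49  0.56 -0.08  0.93  0.    0.34] F [ 1.1 -1.9 -6.1] M [-0.24 -0.19 -0.07] w 0.054 ff 65.1
```

Call:
{"name": "drive_tool", "arguments": {
  "motion": [
    {"xyz": [0,0,0],"rotation": [0,0,-2],"claw": 0},
    {"xyz": [0,0,0],"rotation": [0,0,-2],"claw": 0},
    {"xyz": [0,0,0],"rotation": [0,0,0],"claw": 0}
  ]
}}

```text
time: 12.47
tool_pos: [0.5779, -0.2273, 0.1046]
ee_rot: [0.375, 0.927, 0.0, 0.0]
ft_force: [0.9, -2.4, -6.3]
grip_width: 0.0539
finger_force: 65.0
```

```bash
python3 -c "
from h import *
st()"
```

```text
t 12.47 p [ 0.5779 -0.2273  0.1046] yaw 136.0 q [-0.49  0.56 -0.08  0.93  0.    0.28] F [ 0.9 -2.4 -6.3] M [-0.43 -0.22 -0.08] w 0.0539 ff 65.0
```

Call:
{"name": "drive_tool", "arguments": {
  "motion": [
    {"xyz": [0,0,0],"rotation": [0,0,-2.5],"claw": 0},
    {"xyz": [0,0,0],"rotation": [0,0,-2.5],"claw": 0},
    {"xyz": [0,0,0],"rotation": [0,0,0],"claw": 0}
  ]
}}

```text
time: 12.72
tool_pos: [0.578, -0.2274, 0.1047]
ee_rot: [0.334, 0.943, 0.0, 0.0]
ft_force: [2.2, -2.7, -7.4]
grip_width: 0.0537
finger_force: 65.0
```

Call:
{"name": "drive_tool", "arguments": {
  "motion": [
    {"xyz": [0,0,0],"rotation": [0,0,-2.5],"claw": 0},
    {"xyz": [0,0,0],"rotation": [0,0,-2.5],"claw": 0},
    {"xyz": [0,0,0],"rotation": [0,0,0],"claw": 0}
  ]
}}

```text
time: 12.97
tool_pos: [0.5782, -0.2273, 0.1047]
ee_rot: [0.293, 0.956, 0.0, 0.0]
ft_force: [3.7, -2.1, -6.4]
grip_width: 0.0538
finger_force: 65.0
```

```bash
python3 -c "
from h import *
st()"
```

```text
t 12.97 p [ 0.5782 -0.2273  0.1047] yaw 146.0 q [-0.49  0.56 -0.08  0.93  0.    0.1 ] F [ 3.7 -2.1 -6.4] M [-0.41 -0.52 -0.09] w 0.0538 ff 65.0
```

Call:
{"name": "drive_tool", "arguments": {
  "motion": [
    {"xyz": [0,0,0],"rotation": [0,0,-2.5],"claw": 0},
    {"xyz": [0,0,0],"rotation": [0,0,-2.5],"claw": 0},
    {"xyz": [0,0,0],"rotation": [0,0,0],"claw": 0}
  ]
}}

```text
time: 13.22
tool_pos: [0.5783, -0.2273, 0.1048]
ee_rot: [0.251, 0.968, 0.0, 0.0]
ft_force: [3.7, -1.3, -6.9]
grip_width: 0.0538
finger_force: 65.0
```

Call:
{"name": "drive_tool", "arguments": {
  "motion": [
    {"xyz": [0,0,0],"rotation": [0,0,-2.5],"claw": 0},
    {"xyz": [0,0,0],"rotation": [0,0,-2.5],"claw": 0},
    {"xyz": [0,0,0],"rotation": [0,0,0],"claw": 0}
  ]
}}

```text
time: 13.47
tool_pos: [0.5783, -0.2273, 0.1048]
ee_rot: [0.208, 0.978, 0.0, 0.001]
ft_force: [4.9, -1.6, -7.9]
grip_width: 0.0539
finger_force: 65.0
```

```bash
python3 -c "
from h import *
st()"
```

```text
t 13.47 p [ 0.5783 -0.2273  0.1048] yaw 156.0 q [-0.49  0.56 -0.08  0.93  0.   -0.07] F [ 4.9 -1.6 -7.9] M [-0.37 -0.89 -0.02] w 0.0539 ff 65.0
```

Call:
{"name": "drive_tool", "arguments": {
  "motion": [
    {"xyz": [0,0,0],"rotation": [0,0,-2.5],"claw": 0},
    {"xyz": [0,0,0],"rotation": [0,0,-2.5],"claw": 0},
    {"xyz": [0,0,0],"rotation": [0,0,0],"claw": 0}
  ]
}}

```text
time: 13.72
tool_pos: [0.5783, -0.2274, 0.1048]
ee_rot: [0.166, 0.986, 0.0, 0.001]
ft_force: [4.0, -1.8, -7.2]
grip_width: 0.054
finger_force: 65.0
```

```bash
python3 -c "
from h import *
st()"
```

```text
t 13.72 p [ 0.5783 -0.2274  0.1048] yaw 160.9 q [-0.49  0.56 -0.08  0.93  0.   -0.16] F [ 4.  -1.8 -7.2] M [-0.38 -0.84 -0.08] w 0.054 ff 65.0
```

No free position was found going forward with a straight cap. The earlier jam (yaw ~100–113) was probably one lug catching the notch while the cap was side-loaded. I unload, go back to yaw ~107, recentre and test there.

Call:
{"name": "drive_tool", "arguments": {
  "motion": [
    {"xyz": [0,0,1.5],"rotation": [0,0,0],"claw": 0},
    {"xyz": [0,0,1.2],"rotation": [0,0,0],"claw": 0},
    {"xyz": [0,0,0],"rotation": [0,0,6],"claw": 0},
    {"xyz": [0,0,0],"rotation": [0,0,6],"claw": 0},
    {"xyz": [0,0,0],"rotation": [0,0,6],"claw": 0},
    {"xyz": [0,0,0],"rotation": [0,0,6],"claw": 0},
    {"xyz": [0,0,0],"rotation": [0,0,6],"claw": 0},
    {"xyz": [0,0,0],"rotation": [0,0,6],"claw": 0},
    {"xyz": [0,0,0],"rotation": [0,0,6],"claw": 0},
    {"xyz": [0,0,0],"rotation": [0,0,6],"claw": 0},
    {"xyz": [0,0,0],"rotation": [0,0,6],"claw": 0},
    {"xyz": [0,0,0],"rotation": [0,0,0],"claw": 0}
  ]
}}

```text
time: 14.72
tool_pos: [0.5775, -0.2269, 0.1022]
ee_rot: [0.597, 0.802, 0.0, -0.0]
ft_force: [0.4, -0.7, -0.5]
grip_width: 0.0539
finger_force: 65.7
```

```bash
python3 -c "
from h import *
st()"
```

```text
t 14.72 p [ 0.5775 -0.2269  0.1022] yaw 106.7 q [-0.49  0.56 -0.08  0.93  0.    0.79] F [ 0.4 -0.7 -0.5] M [-0.01 -0.15 -0.05] w 0.0539 ff 65.7
```

Unloaded nicely. Lift test.

Call:
{"name": "drive_tool", "arguments": {
  "motion": [
    {"xyz": [0,0,-1],"rotation": [0,0,0],"claw": 0},
    {"xyz": [0,0,-1],"rotation": [0,0,0],"claw": 0},
    {"xyz": [0,0,-0.7],"rotation": [0,0,0],"claw": 0},
    {"xyz": [0,0,0],"rotation": [0,0,0],"claw": 0},
    {"xyz": [0,0,0],"rotation": [0,0,0],"claw": 0}
  ]
}}

```text
time: 15.13
tool_pos: [0.5775, -0.2271, 0.1044]
ee_rot: [0.594, 0.804, 0.0, -0.0]
ft_force: [0.9, 1.3, -3.5]
grip_width: 0.054
finger_force: 65.6
```

```bash
python3 -c "
from h import *
st()"
```

```text
t 15.13 p [ 0.5775 -0.2271  0.1044] yaw 107.1 q [-0.49  0.56 -0.08  0.93  0.    0.78] F [ 0.9  1.3 -3.5] M [ 0.12 -0.08 -0.04] w 0.054 ff 65.6
```

Call:
{"name": "drive_tool", "arguments": {
  "motion": [
    {"xyz": [0,0,0],"rotation": [0,0,1.5],"claw": 0},
    {"xyz": [0,0,0],"rotation": [0,0,1.5],"claw": 0},
    {"xyz": [0,0,0],"rotation": [0,0,0],"claw": 0}
  ]
}}

```text
time: 15.38
tool_pos: [0.5776, -0.2272, 0.1044]
ee_rot: [0.616, 0.788, -0.0, -0.0]
ft_force: [0.1, 0.9, -2.3]
grip_width: 0.0539
finger_force: 65.6
```

Call:
{"name": "drive_tool", "arguments": {
  "motion": [
    {"xyz": [0,0,0],"rotation": [0,0,1.5],"claw": 0},
    {"xyz": [0,0,0],"rotation": [0,0,1.5],"claw": 0},
    {"xyz": [0,0,0],"rotation": [0,0,0],"claw": 0}
  ]
}}

```text
time: 15.63
tool_pos: [0.5779, -0.2275, 0.1048]
ee_rot: [0.636, 0.772, -0.0, 0.0]
ft_force: [-0.9, 0.6, -0.1]
grip_width: 0.0538
finger_force: 65.7
```

Call:
{"name": "drive_tool", "arguments": {
  "motion": [
    {"xyz": [0,0,0],"rotation": [0,0,1.5],"claw": 0},
    {"xyz": [0,0,0],"rotation": [0,0,1.5],"claw": 0},
    {"xyz": [0,0,0],"rotation": [0,0,0],"claw": 0}
  ]
}}

```text
time: 15.88
tool_pos: [0.578, -0.2275, 0.1048]
ee_rot: [0.656, 0.755, 0.0, 0.0]
ft_force: [1.3, 0.5, -0.3]
grip_width: 0.0539
finger_force: 65.7
```

```bash
python3 -c "
from h import *
st()"
```

```text
t 15.88 p [ 0.578  -0.2275  0.1048] yaw 98.1 q [-0.49  0.56 -0.08  0.93 -0.    0.94] F [ 1.3  0.5 -0.3] M [-0.03 -0.1  -0.01] w 0.0539 ff 65.7
```

The upward pull dropped to about 0 at yaw 101–98 while the tool rose, so the lugs are in the notch. I lift gently by 3 mm and check.

Call:
{"name": "drive_tool", "arguments": {
  "motion": [
    {"xyz": [0,0,-1],"rotation": [0,0,0],"claw": 0},
    {"xyz": [0,0,-1],"rotation": [0,0,0],"claw": 0},
    {"xyz": [0,0,-1],"rotation": [0,0,0],"claw": 0},
    {"xyz": [0,0,0],"rotation": [0,0,0],"claw": 0},
    {"xyz": [0,0,0],"rotation": [0,0,0],"claw": 0}
  ]
}}

```text
time: 16.3
tool_pos: [0.5779, -0.2274, 0.1078]
ee_rot: [0.656, 0.755, 0.0, 0.0]
ft_force: [1.0, 0.0, -0.8]
grip_width: 0.0537
finger_force: 65.7
```

```bash
python3 -c "
from h import *
st()"
```

```text
t 16.3 p [ 0.5779 -0.2274  0.1078] yaw 98.1 q [-0.49  0.56 -0.07  0.94 -0.    0.94] F [ 1.   0.  -0.8] M [-0.01 -0.16  0.06] w 0.0537 ff 65.7
```

Free. I lift off.

Call:
{"name": "drive_tool", "arguments": {
  "motion": [
    {"xyz": [0,0,-2],"rotation": [0,0,0],"claw": 0},
    {"xyz": [0,0,-3],"rotation": [0,0,0],"claw": 0},
    {"xyz": [0,0,-5],"rotation": [0,0,0],"claw": 0},
    {"xyz": [0,0,-5],"rotation": [0,0,0],"claw": 0},
    {"xyz": [0,0,-8],"rotation": [0,0,0],"claw": 0},
    {"xyz": [0,0,-10],"rotation": [0,0,0],"claw": 0},
    {"xyz": [0,0,-12],"rotation": [0,0,0],"claw": 0},
    {"xyz": [0,0,-12],"rotation": [0,0,0],"claw": 0},
    {"xyz": [0,0,-12],"rotation": [0,0,0],"claw": 0},
    {"xyz": [0,0,-12],"rotation": [0,0,0],"claw": 0},
    {"xyz": [0,0,-6],"rotation": [0,0,0],"claw": 0},
    {"xyz": [0,0,0],"rotation": [0,0,0],"claw": 0}
  ]
}}

```text
time: 17.3
tool_pos: [0.5786, -0.2278, 0.1968]
ee_rot: [0.656, 0.755, 0.0, 0.002]
ft_force: [0.6, -0.9, -0.7]
grip_width: 0.0541
finger_force: 65.7
```

```bash
python3 -c "
from h import *
st([.592,.241,.19])
a=cams.grab_frame('side');cv2.imwrite('pics/e.png',cv2.resize(a[70:190,300:400],None,fx=5,fy=5,interpolation=2)[...,::-1])"
```

```text
t 17.3 p [ 0.5786 -0.2278  0.1968] yaw 98.0 q [-0.49  0.49  0.06  1.14 -0.    0.94] F [ 0.6 -0.9 -0.7] M [ 0.01 -0.01  0.05] w 0.0541 ff 65.7
tool delta mm [462.3  78.9   6.1]
```

View pics/e.png

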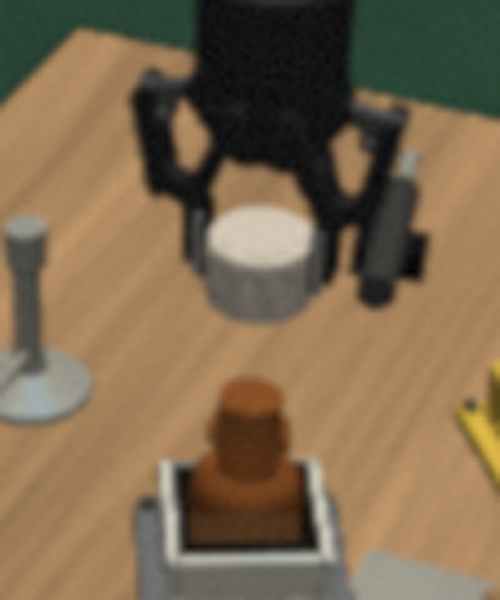

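Call:
{"name": "drive_tool", "arguments": {
  "motion": [
    {"xyz": [12,2,0],"rotation": [0,0,0],"claw": 0},
    {"xyz": [25,4.3,0],"rotation": [0,0,0],"claw": 0},
    {"xyz": [25,4.3,0],"rotation": [0,0,0],"claw": 0},
    {"xyz": [25,4.3,0],"rotation": [0,0,0],"claw": 0},
    {"xyz": [25,4.3,0],"rotation": [0,0,0],"claw": 0},
    {"xyz": [25,4.3,0],"rotation": [0,0,0],"claw": 0},
    {"xyz": [25,4.3,0],"rotation": [0,0,0],"claw": 0},
    {"xyz": [25,4.3,0],"rotation": [0,0,0],"claw": 0},
    {"xyz": [25,4.3,0],"rotation": [0,0,0],"claw": 0},
    {"xyz": [25,4.3,0],"rotation": [0,0,0],"claw": 0},
    {"xyz": [25,4.3,0],"rotation": [0,0,0],"claw": 0},
    {"xyz": [25,4.3,0],"rotation": [0,0,0],"claw": 0}
  ]
}}

```text
time: 18.35
tool_pos: [0.5854, 0.0658, 0.1938]
ee_rot: [0.656, 0.755, -0.0, -0.001]
ft_force: [0.4, 0.5, -1.0]
grip_width: 0.0537
finger_force: 65.7
```

Call:
{"name": "drive_tool", "arguments": {
  "motion": [
    {"xyz": [25,4.3,0],"rotation": [0,0,0],"claw": 0},
    {"xyz": [25,4.3,0],"rotation": [0,0,0],"claw": 0},
    {"xyz": [25,4.3,0],"rotation": [0,0,0],"claw": 0},
    {"xyz": [25,4.3,0],"rotation": [0,0,0],"claw": 0},
    {"xyz": [25,4.3,0],"rotation": [0,0,0],"claw": 0},
    {"xyz": [25,4.3,0],"rotation": [0,0,0],"claw": 0},
    {"xyz": [15,3,0],"rotation": [0,0,0],"claw": 0},
    {"xyz": [10,0,0],"rotation": [0,0,0],"claw": 0},
    {"xyz": [0,0,0],"rotation": [0,0,0],"claw": 0},
    {"xyz": [0,0,0],"rotation": [0,0,0],"claw": 0}
  ]
}}

```text
time: 19.18
tool_pos: [0.59, 0.2408, 0.1942]
ee_rot: [0.656, 0.755, -0.0, -0.0]
ft_force: [-0.0, -0.5, -0.3]
grip_width: 0.0539
finger_force: 65.7
```

```bash
python3 -c "
from h import *
st([.592,.241,.05])"
```

```text
t 19.18 p [0.59   0.2408 0.1942] yaw 98.1 q [ 0.27  0.53  0.11  1.16 -0.    1.7 ] F [-0.  -0.5 -0.3] M [-0.01  0.01 -0.03] w 0.0539 ff 65.7
tool delta mm [ -0.    2.1 144.2]
```

Descend to TCP z ≈ 0.035 first, then verify.

Call:
{"name": "drive_tool", "arguments": {
  "motion": [
    {"xyz": [0,2,15],"rotation": [0,0,0],"claw": 0},
    {"xyz": [0,0,18],"rotation": [0,0,0],"claw": 0},
    {"xyz": [0,0,18],"rotation": [0,0,0],"claw": 0},
    {"xyz": [0,0,18],"rotation": [0,0,0],"claw": 0},
    {"xyz": [0,0,18],"rotation": [0,0,0],"claw": 0},
    {"xyz": [0,0,18],"rotation": [0,0,0],"claw": 0},
    {"xyz": [0,0,18],"rotation": [0,0,0],"claw": 0},
    {"xyz": [0,0,18],"rotation": [0,0,0],"claw": 0},
    {"xyz": [0,0,12],"rotation": [0,0,0],"claw": 0},
    {"xyz": [0,0,6],"rotation": [0,0,0],"claw": 0},
    {"xyz": [0,0,0],"rotation": [0,0,0],"claw": 0},
    {"xyz": [0,0,0],"rotation": [0,0,0],"claw": 0}
  ]
}}

```text
time: 20.18
tool_pos: [0.5927, 0.2409, 0.0361]
ee_rot: [0.656, 0.755, 0.0, 0.0]
ft_force: [-0.4, -0.1, -0.7]
grip_width: 0.0539
finger_force: 65.7
```

```bash
python3 -c "
from h import *
st([.592,.241,.0125])
a=cams.grab_frame('side');cv2.imwrite('pics/f.png',cv2.resize(a[240:360,200:320],None,fx=5,fy=5,interpolation=2)[...,::-1])"
```

```text
t 20.18 p [0.5927 0.2409 0.0361] yaw 98.0 q [ 0.27  0.66 -0.09  0.82 -0.    1.7 ] F [-0.4 -0.1 -0.7] M [ 0.03 -0.04 -0.03] w 0.0539 ff 65.7
tool delta mm [ 0.2 -0.7 23.6]
```

View pics/f.png

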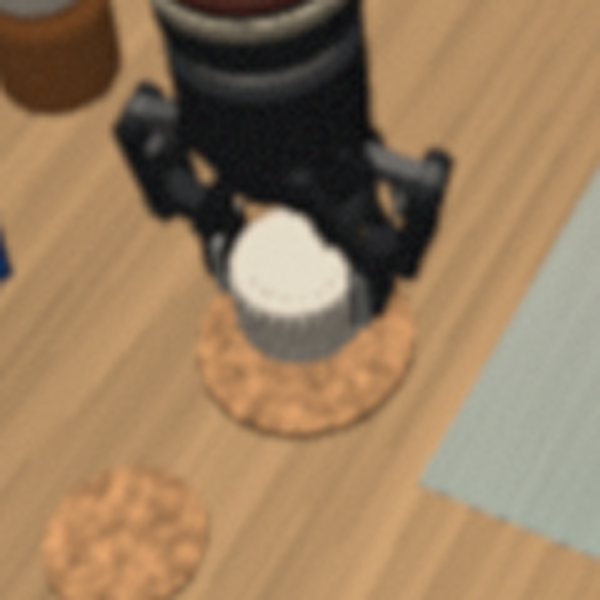

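The cap is upright and held above the larger mat, centred around crop (300,330). I lower it slowly to contact.

Call:
{"name": "drive_tool", "arguments": {
  "motion": [
    {"xyz": [0,0,6],"rotation": [0,0,0],"claw": 0},
    {"xyz": [0,0,6],"rotation": [0,0,0],"claw": 0},
    {"xyz": [0,0,4],"rotation": [0,0,0],"claw": 0},
    {"xyz": [0,0,3],"rotation": [0,0,0],"claw": 0},
    {"xyz": [0,0,2],"rotation": [0,0,0],"claw": 0},
    {"xyz": [0,0,1],"rotation": [0,0,0],"claw": 0},
    {"xyz": [0,0,0.7],"rotation": [0,0,0],"claw": 0},
    {"xyz": [0,0,0],"rotation": [0,0,0],"claw": 0},
    {"xyz": [0,0,0],"rotation": [0,0,0],"claw": 0}
  ]
}}

```text
time: 20.98
tool_pos: [0.5925, 0.2414, 0.013]
ee_rot: [0.656, 0.755, 0.0, 0.0]
ft_force: [0.1, -0.1, -1.1]
grip_width: 0.0538
finger_force: 65.7
```

```bash
python3 -c "
from h import *
st([.592,.241,.0125])"
```

```text
t 20.98 p [0.5925 0.2414 0.013 ] yaw 98.0 q [ 0.27  0.69 -0.11  0.77  0.    1.7 ] F [ 0.1 -0.1 -1.1] M [ 0.05 -0.03 -0.01] w 0.0538 ff 65.7
tool delta mm [-0.4 -0.6  0.5]
```

Call:
{"name": "drive_tool", "arguments": {
  "motion": [
    {"xyz": [0,0,0.5],"rotation": [0,0,0],"claw": 0},
    {"xyz": [0,0,0.5],"rotation": [0,0,0],"claw": 0},
    {"xyz": [0,0,0],"rotation": [0,0,0],"claw": 0},
    {"xyz": [0,0,0],"rotation": [0,0,0],"claw": 0}
  ]
}}

```text
time: 21.32
tool_pos: [0.5926, 0.2414, 0.0121]
ee_rot: [0.656, 0.755, 0.0, 0.0]
ft_force: [1.0, 0.1, 0.4]
grip_width: 0.0536
finger_force: 66.0
```

Call:
{"name": "drive_tool", "arguments": {
  "motion": [
    {"xyz": [0,0,0.5],"rotation": [0,0,0],"claw": 0},
    {"xyz": [0,0,0.5],"rotation": [0,0,0],"claw": 0},
    {"xyz": [0,0,0],"rotation": [0,0,0],"claw": 0},
    {"xyz": [0,0,0],"rotation": [0,0,0],"claw": 0}
  ]
}}

```text
time: 21.65
tool_pos: [0.5926, 0.2413, 0.0118]
ee_rot: [0.656, 0.755, 0.0, 0.0]
ft_force: [-3.6, -1.9, 9.1]
grip_width: 0.0542
finger_force: 67.1
```

Contact with the mat (9 N). I open gently.

Call:
{"name": "drive_tool", "arguments": {
  "motion": [
    {"xyz": [0,0,-0.6],"rotation": [0,0,0],"claw": 0},
    {"xyz": [0,0,0],"rotation": [0,0,0],"claw": 0.6},
    {"xyz": [0,0,0],"rotation": [0,0,0],"claw": 0.7},
    {"xyz": [0,0,0],"rotation": [0,0,0],"claw": 0.75},
    {"xyz": [0,0,0],"rotation": [0,0,0],"claw": 0.8},
    {"xyz": [0,0,0],"rotation": [0,0,0],"claw": 0.9},
    {"xyz": [0,0,0],"rotation": [0,0,0],"claw": 1},
    {"xyz": [0,0,0],"rotation": [0,0,0],"claw": 1},
    {"xyz": [0,0,0],"rotation": [0,0,0],"claw": 1}
  ]
}}

```text
time: 22.4
tool_pos: [0.5924, 0.2414, 0.0114]
ee_rot: [0.656, 0.755, -0.0, -0.0]
ft_force: [0.5, -0.1, -0.4]
grip_width: 0.0854
finger_force: 0.0
```

```bash
python3 -c "
from h import *
st()"
```

```text
t 22.4 p [0.5924 0.2414 0.0114] yaw 98.0 q [ 0.27  0.69 -0.11  0.77  0.    1.7 ] F [ 0.5 -0.1 -0.4] M [-0.05  0.01  0.01] w 0.0854 ff 0.0
```

Call:
{"name": "drive_tool", "arguments": {
  "motion": [
    {"xyz": [0,0,-4],"rotation": [0,0,0],"claw": 1},
    {"xyz": [0,0,-8],"rotation": [0,0,0],"claw": 1},
    {"xyz": [0,0,-15],"rotation": [0,0,0],"claw": 1},
    {"xyz": [0,0,-20],"rotation": [0,0,0],"claw": 1},
    {"xyz": [0,0,-25],"rotation": [0,0,0],"claw": 1},
    {"xyz": [0,0,-25],"rotation": [0,0,0],"claw": 1},
    {"xyz": [0,0,-25],"rotation": [0,0,0],"claw": 1},
    {"xyz": [0,0,-25],"rotation": [0,0,0],"claw": 1},
    {"xyz": [0,0,-25],"rotation": [0,0,0],"claw": 1},
    {"xyz": [0,0,-15],"rotation": [0,0,0],"claw": 1},
    {"xyz": [0,0,0],"rotation": [0,0,0],"claw": 1},
    {"xyz": [0,0,0],"rotation": [0,0,0],"claw": 1}
  ]
}}

```text
time: 23.4
tool_pos: [0.593, 0.2415, 0.1999]
ee_rot: [0.656, 0.755, 0.001, 0.001]
ft_force: [-0.9, 0.5, -0.6]
grip_width: 0.0856
finger_force: 0.0
```

```bash
python3 -c "
from h import *
st()
a=cams.grab_frame('side');cv2.imwrite('pics/g.png',cv2.resize(a[230:380,180:340],None,fx=4,fy=4,interpolation=2)[...,::-1])
print(proj('side',[.5925,.2414,.042])-[180,230])"
```

```text
t 23.4 p [0.593  0.2415 0.1999] yaw 98.0 q [ 0.27  0.53  0.13  1.17 -0.    1.7 ] F [-0.9  0.5 -0.6] M [0.02 0.01 0.02] w 0.0856 ff 0.0
[79.57463258 67.99612386]
```

View pics/g.png

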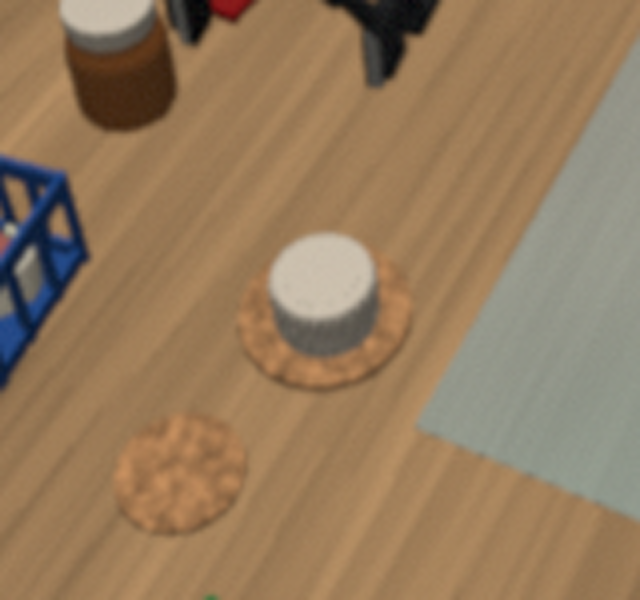

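The cap lies flat, top up, in the middle of the larger mat, with its top at crop (323,278). I hand in.

```bash
python3 -c "
from h import *
print(bot.hand_in())"
```

```text
the job is handed in; nothing more can be done
None
```

The cap was broken loose, spun free and lifted off; it now lies top side up on the larger cork mat, released and near its centre in the last picture, and the job is handed in (no verdict was returned).

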